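Latch a battery pack into the free charging dock

TASK

Take the battery pack that stands loose on the bench and load it into the empty leaning charging dock: press the dock's sprung latch open with the pack's foot, push the pack fully home to the bay floor and let the latch snap back over its shoulder, then let go. Leave the other dock with its pack, the spray can, the wrench and the tin where they are.

Things in the scene. Friction and masses are not known exactly. Their poses are not given: they have to be found in the camera images.
- pack: loose battery pack, 0.3 to 0.5 kg, grey and black, standing on the bench. Origin: centre of underside; z up, x along its 72 mm width, y through its 36 mm thickness. Foot 66 x 30 mm to z 10; body 72 x 36 mm, z 10 to 80; centred grip block 36 x 36 mm, z 80 to 118 (grip it here, across y), leaving an 18 mm shoulder at z 80 at each x end. Same when turned half a turn about z
- dock_bay: bay of the empty dock, grey steel, fixed, leaning 30 degrees from vertical, mouth to the robot's right. Origin: centre of bay floor, 62 mm over the bench. z: along the bay, out of its mouth; x: towards the latch (to the robot's left and up); y: across. Pack goes in foot first, its x (either way) along bay x, its y along bay y. Home: underside on the floor, shoulder 2 mm under the latch hook
- dock_mouth (a point): point on the bay's centre line at bay z 88 mm, level with the top of its front lip; axes as the bay. The pocket is 77 mm in x by 41 mm in y inside. Front wall (-x side) 72 mm high, plus flared lip to z 88; side walls 44 mm high, plus flared lips to z 55, 62 mm wide outside; back wall 40 mm high, its inside at x 38.5
- dock_latch (a joint): sprung steel latch of the empty dock, hinge angle in rad: 0 closed (at rest), grows to 0.4 as it is pressed away from the bay (+x). Hinge along bay y at bay x 48, z 11 mm. A pack foot pushed straight down the bay rides on its sloping tab and opens it, with about 5 to 12 N; while the pack's side holds it open it reads 0.06 to 0.1; it snaps back to 0 once the shoulder is below the hook
- dock_hook (a point): inner lower edge of that latch's hook, middle of its width, at bay x 31, z 82 mm when closed. Latch 30 mm wide (36 at the tip). Above the hook the tab slopes outwards, 30 degrees from bay z, to its tip at about bay x 53, z 124 mm. The hook presses inwards with 1.7 N closed, about 3 N open
- full_bay: the bay of the other dock, the same in every size and leaning the same way, already holding a pack; its latch tip, the highest point, is about 195 mm over the bench. Fixed
- charging: the pack in the other dock, same shape as the loose one, latched in its bay; to be left alone
- spray: bystander: upright can, 52 mm across, 160 mm tall; origin at the centre of its underside
- wrench: bystander: steel wrench lying on the bench, 170 mm long along its x
- tin: bystander: open steel tin, 80 mm across, 60 mm tall; origin at the centre of its underside
Not all that is in view belongs to the job. Leave any purple look-alike of the part that bears full_bay alone.

How it is judged:
By the outcome, as a careful person would: the job done as asked, in the order asked, and still so for the second after the job is handed in, with the robot touching nothing.
It also fails if it takes over 45 s, if anything falls off the work surface, if the arm or the gripper's body presses on something with over 40 N, if the wrist force passes 120 N, or if a joint passes its speed limit or range.

ROBOT

A 6-joint arm with a two-finger parallel gripper is mounted at the origin on the work surface. World frame = base frame: x ahead of the robot, y to its left, z up, the work surface at z = 0. Lengths are in m, angles in rad, forces in N, time in s.
With the tool pointing down it reaches from about 0.25 to 0.725 m from the base axis. Payload 4 kg.
Tool frame: the origin (TCP) lies on the centre line of the jaws, within the pads' length; the fingertips stand 11 mm ahead of it and the grasp point (between the pads) lies 8 mm behind it (bot.nose_length is the distance from the TCP to the fingertips, in m); z points along the fingers, y is the direction in which the jaws open and shut (so a half turn about z gives the same grasp; the last joint's range is limited). The gripper opens to 85 mm and grips with 20 to 120 N. Pads are 22 mm wide; open, the fingers measure 114 mm over their backs; the gripper's body (76 mm by 85 mm) begins 54 mm behind the grasp point. The pads swing forward as they close: fully open they stand 13 mm farther back than shut.
Start: joints at [1.144, 0.241, 0.005, 1.335, 0, 1.571], TCP at [0.207, 0.455, 0.242] pointing down, gripper open.
Joint ranges: [-2.72, 2.72], [-1.05, 1.87], [-1.09, 1.28], [-1.99, 2.15], [-1.42, 1.44], [-3.14, 3.14]. Speed limits (rad/s): [2.79, 2.79, 3.14, 3.14, 3.14, 3.14].

INTERFACE

Orientations are given as a unit quaternion [x, y, z, w].
In Python, from workcell import bot gives the robot as it stands.
- The arm moves only by the tool play_rows, never from a script. Its argument "plan" is one flat list of numbers, 6 for each row, row after row: the shift along the tool's x, y, z in mm, then the turn, a rotation vector about the tool's x, y, z in rad. A call has 1 to 20 rows; each row shifts and turns the commanded pose from where the row before left it, along the tool's axes as they then stand; what a row does not reach is not made up. A row lasts 1/8 s, in which the tool goes at most 62.5 mm and 10.7 degrees, less where a joint would pass 70% of its speed; a pose out of reach is approached as far as the arm can. A call with a gripper value outside its range is refused whole. "hand" is the opening in per cent of the stroke, from 0 (shut) to 100 (fully open), set as the call begins (left out, the last holds). The fingers move at their own pace and stop on an object; the grip force is fixed at half the most. Time passes only in rows, so rows that do not move let the fingers close. It gives the time, the measured TCP pose, the force and the opening at its end, in the units of the state.
- bot.get_obs(): the state, without advancing time (a new reading comes with each control period).
- bot.camera(name): name is "scene" or "top" or "wrist"; returns a dict with "frame" (420x560x3 uint8, blue, green, red), "range_z" (420x560 float32, m along the optical axis (not along the pixel's ray), 0 where there is no reading), "K" (3x3 intrinsics, pixels), "dist" ([k1, k2, p1, p2, k3] as OpenCV has them; the pictures are not rectified), "cam_to_world" (4x4, takes a point from camera to world coordinates). Camera axes: x right, y down, z forward; pixel columns grow to the right and rows downward; lengths in m; the calibration is good to about 2 mm. A picture is of the moment at which its call begins.
- bot.job_done(): hands the job in, once; it reports no verdict.
Trained networks look in the newest picture that a camera, given by its name, has taken for a name from the list of things; names that differ only in an ending like _2 or _b are one class to them, and where a whole thing is asked for, a point or a joint stands for the part that bears it (a point fixed in the world has none). Each returns a list of dicts, best first, with "p" (0 to 1); they miss things now and then, are a little off and sometimes report something else, mostly with a low value. They report only what shows in the picture. A call takes as long as a camera call. They do not tell look-alikes from the thing itself.
- bot.outline_of(query, camera): "mask" (420x560 bool, what is visible of it) and "point" ([row, column] in pixels, amid what is visible of it).
The state is a dict: "clock": time; "joint_pos": joint angles; "joint_vel": joint speeds; "tau": joint torques, N m; "eef_pos": TCP position; "tool_rot": TCP orientation; "ft_force": force on the tool from outside, world axes, zero at the start; "ft_torque": the same for the moment, N m; "grip_width": finger opening in m.
Only numpy, scipy, OpenCV 4.12 (cv2) and the standard library are available. Lean on these libraries where they do the work, as an engineer would, in place of code of your own. Each camera call takes 0.05 s, during which the arm holds its last target.

## Working session

There is one attempt and no reset: what is moved stays moved. The work goes in short steps, Python scripts to look and compute and a tool call to move; the robot and the scene stay as the last step left them, time stands still between calls to the robot, and variables do not carry over. Pictures are saved under pics/ and viewed, and the job is handed in when it is done.

Besides the shell and the picture viewer there is one more tool, called as name(argument=value, ...) on one line, values as JSON. play_rows: Moves the arm, as the interface text tells. Its arguments: {"type":"object","properties":{"plan":{"type":"array","items":{"type":"number"}},"hand":{"type":"number"}},"required":["plan"]}

```bash
ls; mkdir -p pics; python3 - <<'E'
from workcell import bot
import cv2,numpy as np
o=bot.get_obs(); print({k:np.round(v,3).tolist() for k,v in o.items()})
for c in ["scene","top","wrist"]:
    d=bot.camera(c); cv2.imwrite(f"pics/{c}0.png",d["frame"]); print(c,np.round(d["cam_to_world"],3).tolist(),np.round(d["K"],1).tolist(),d["dist"])
    np.savez(f"{c}0.npz",**d)
    for q in ["pack","dock_bay","full_bay","charging","spray","wrench","tin","dock_latch"]:
        r=bot.outline_of(q,c); print(c,q,[(round(float(x["p"]),2),np.round(x["point"]).tolist(),int(x["mask"].sum())) for x in r])
E
```

```text
pics
{'clock': 0.0, 'joint_pos': [1.144, 0.241, 0.004, 1.335, 0.0, 1.571], 'joint_vel': [-0.002, 0.001, 0.002, -0.001, -0.001, 0.0], 'tau': [-0.001, -37.231, 25.241, 0.017, -0.0, 0.0], 'eef_pos': [0.207, 0.455, 0.241], 'tool_rot': [0.212, 0.977, -0.001, -0.0], 'ft_force': [0.092, -0.198, 0.127], 'ft_torque': [0.008, 0.027, -0.05], 'grip_width': 0.086}
scene [[0.258, 0.697, -0.669, 1.317], [0.966, -0.196, 0.169, -0.136], [-0.013, -0.69, -0.724, 0.918], [0.0, 0.0, 0.0, 1.0]] [[433.1, 0.0, 276.1], [0.0, 433.1, 213.9], [0.0, 0.0, 1.0]] [0.0043297 0.        0.        0.        0.       ]
scene pack [(0.74, [218.0, 160.0], 590), (0.15, [216.0, 261.0], 206)]
scene dock_bay [(0.61, [233.0, 252.0], 1431)]
scene full_bay [(0.85, [208.0, 342.0], 777), (0.8, [169.0, 311.0], 1133)]
scene charging [(0.65, [200.0, 331.0], 690)]
scene spray [(0.67, [295.0, 128.0], 1373)]
scene wrench [(0.85, [280.0, 316.0], 556)]
scene tin [(0.81, [180.0, 385.0], 676)]
scene dock_latch [(0.75, [218.0, 257.0], 218)]
top [[0.02, -0.993, 0.119, 0.442], [-1.0, -0.018, 0.018, 0.054], [-0.016, -0.119, -0.993, 1.209], [0.0
[... 229 characters left out ...]
l_bay [(0.83, [208.0, 223.0], 501), (0.79, [267.0, 238.0], 969)]
top charging [(0.75, [202.0, 243.0], 369)]
top spray [(0.76, [168.0, 426.0], 576)]
top wrench [(0.92, [161.0, 271.0], 270)]
top tin [(0.72, [243.0, 164.0], 626)]
top dock_latch [(0.79, [195.0, 303.0], 235)]
wrist [[0.414, 0.874, 0.253, 0.142], [0.91, -0.397, -0.116, 0.484], [-0.001, 0.279, -0.96, 0.373], [0.0, 0.0, 0.0, 1.0]] [[300.9, 0.0, 279.2], [0.0, 300.9, 208.2], [0.0, 0.0, 1.0]] [-0.04886557  0.          0.          0.          0.        ]
wrist pack []
wrist dock_bay []
wrist full_bay [(0.9, [412.0, 123.0], 463)]
wrist charging []
wrist spray []
wrist wrench []
wrist tin [(0.77, [341.0, 334.0], 1165)]
wrist dock_latch []
```

View pics/scene0.png

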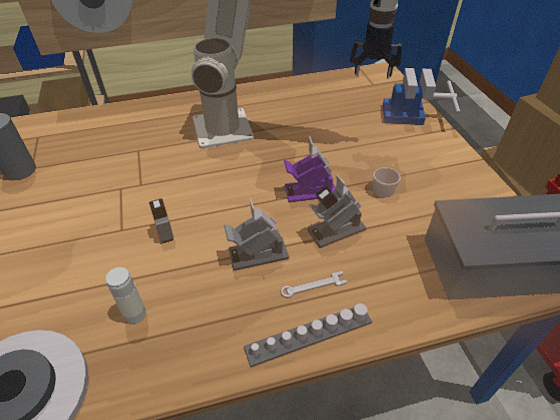

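View pics/top0.png

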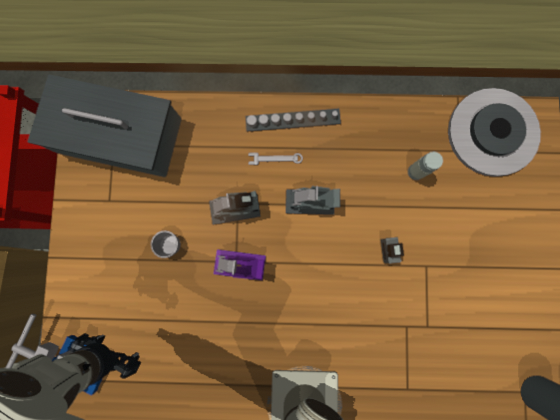

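```bash
cat > h.py <<'E'
import numpy as np, cv2
from workcell import bot
def cloud(d):
    h,w=d["range_z"].shape
    v,u=np.mgrid[:h,:w]
    p=cv2.undistortPoints(np.stack([u,v],-1).reshape(-1,1,2).astype(np.float64),d["K"],d["dist"]).reshape(h,w,2)
    z=d["range_z"].astype(float)
    P=np.dstack([p[...,0]*z,p[...,1]*z,z])
    T=d["cam_to_world"]
    W=P@T[:3,:3].T+T[:3,3]
    W[z==0]=np.nan
    return W
def proj(d,X):
    T=np.linalg.inv(d["cam_to_world"]); X=np.atleast_2d(X)
    p=X@T[:3,:3].T+T[:3,3]
    return cv2.projectPoints(p,np.zeros(3),np.zeros(3),d["K"],d["dist"])[0].reshape(-1,2)
E
python3 - <<'E'
from h import *
for c in ["scene","top"]:
    d=dict(np.load(c+"0.npz")); W=cloud(d); bench=W[np.abs(W[...,2])<0.02]
    print(c,"bench z med",np.median(bench[:,2]))
    im=d["frame"]
    a=cv2.resize(im[130:330,90:420] if c=="scene" else im[130:300,130:460],None,fx=2.4,fy=2.4,interpolation=cv2.INTER_CUBIC)
    cv2.imwrite(f"pics/{c}0z.png",a)
    for q in ["pack","dock_bay","full_bay","charging","spray","wrench","tin","dock_latch"]:
        try:
            bot.camera
        except: pass
E
```

```text
scene bench z med 6.626202712511908e-05
top bench z med -0.0009838113217235378
```

View pics/scene0z.png

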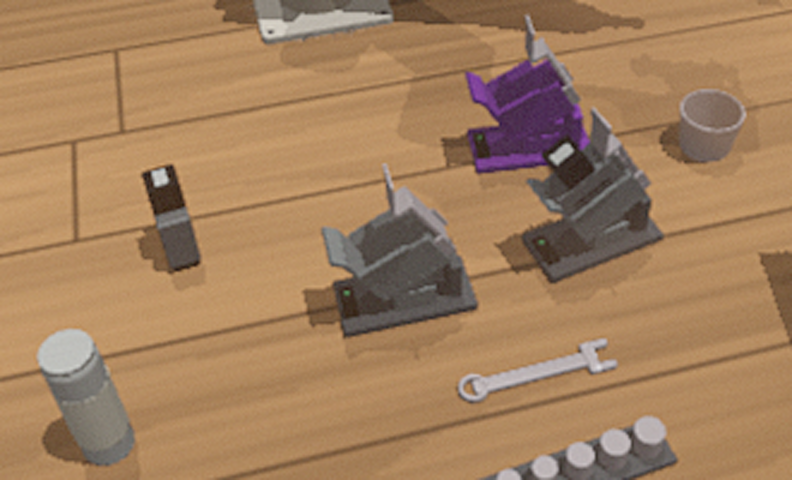

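View pics/top0z.png

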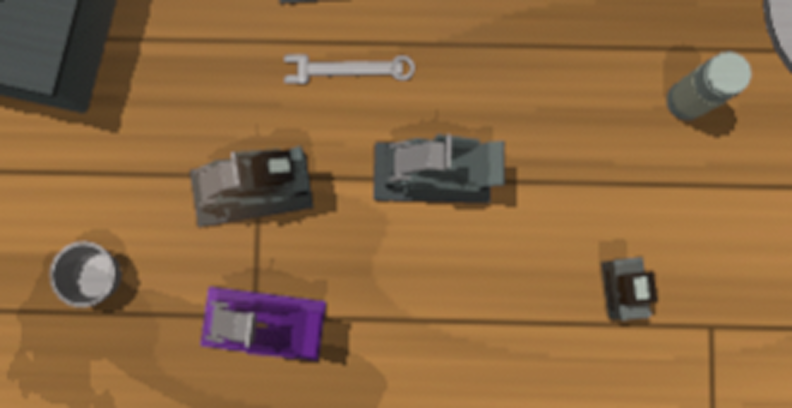

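```bash
python3 - <<'E'
from h import *
for c in ["scene","top"]:
    d=dict(np.load(c+"0.npz")); W=cloud(d)
    # pack cloud
    for nm,(cx,cy,r) in dict(pack=(0.3,-0.2,0.12)).items(): pass
    if c=="scene": sl=(slice(190,250),slice(140,185)); sd=(slice(195,270),slice(220,295))
    else: sl=(slice(230,270),slice(375,410)); sd=(slice(180,220),slice(280,345))
    P=W[sl].reshape(-1,3); P=P[P[:,2]>0.012]; 
    print(c,"pack",len(P),P.min(0).round(3),P.max(0).round(3))
    T=P[P[:,2]>0.105]; print(" top",len(T),T.mean(0).round(4),T.min(0).round(3),T.max(0).round(3)); 
    r=cv2.minAreaRect(T[:,:2].astype(np.float32)*1000);print(r)
    r=cv2.minAreaRect(P[:,:2].astype(np.float32)*1000);print(r)
    D=W[sd].reshape(-1,3); D=D[D[:,2]>0.01]; print(" dock",len(D),D.min(0).round(3),D.max(0).round(3)); print(cv2.minAreaRect(D[:,:2].astype(np.float32)*1000))
E
```

```text
scene pack 582 [ 0.438 -0.261  0.013] [ 0.497 -0.219  0.122]
 top 179 [ 0.4622 -0.2405  0.1162] [ 0.438 -0.261  0.105] [ 0.479 -0.222  0.122]
((457.86212158203125, -240.70135498046875), (40.331207275390625, 35.79511260986328), 7.094493865966797)
((467.12579345703125, -239.3630828857422), (58.97096633911133, 37.36370849609375), 6.777483940124512)
 dock 2427 [ 0.414 -0.084  0.01 ] [0.64  0.148 0.198]
((557.7919311523438, 55.86650085449219), (146.29908752441406, 311.8612365722656), 35.75809860229492)
top pack 504 [ 0.418 -0.261  0.012] [ 0.491 -0.217  0.122]
 top 185 [ 0.4554 -0.2388  0.1161] [ 0.437 -0.26   0.105] [ 0.476 -0.22   0.122]
((455.7653503417969, -240.0811309814453), (35.892452239990234, 37.59830093383789), 7.4331793785095215)
((455.94140625, -239.74343872070312), (72.12561798095703, 38.20446014404297), 7.502604007720947)
 dock 1224 [ 0.559 -0.083  0.01 ] [0.632 0.068 0.197]
((594.7100219726562, -7.909507751464844), (152.13583374023438, 71.47506713867188), 88.63199615478516)
```

```bash
cat >> h.py <<'E'
def bayT(x,y,yaw,z=0.062):
    # yaw: direction of h (mouth lean) in world
    h=np.array([np.cos(yaw),np.sin(yaw),0]);u=np.array([0,0,1.])
    s,c=.5,np.sqrt(.75)
    Z=s*h+c*u; X=-c*h+s*u; Y=np.cross(Z,X)
    T=np.eye(4);T[:3,0]=X;T[:3,1]=Y;T[:3,2]=Z;T[:3,3]=[x,y,z];return T
E
python3 - <<'E'
from h import *
# initial guess
T=bayT(.595,-.01,np.deg2rad(-91.4))
R=T[:3,:3]
for c in ["scene","top"]:
    d=dict(np.load(c+"0.npz")); W=cloud(d).reshape(-1,3)
    D=W[(abs(W[:,0]-.595)<.06)&(abs(W[:,1]+.005)<.1)&(W[:,2]>.006)]
    B=(D-T[:3,3])@R*1000
    im=np.full((600,800,3),255,np.uint8)
    # xz (bay) left coloured by y ; yz right
    for b,w in zip(B,D):
        col=cv2.applyColorMap(np.uint8([[np.clip((b[1]+45)/90*255,0,255)]]),cv2.COLORMAP_JET)[0,0].tolist()
        cv2.circle(im,(int(200+b[0]*2),int(400-b[2]*2)),1,col,-1)
        col=cv2.applyColorMap(np.uint8([[np.clip((b[0]+60)/130*255,0,255)]]),cv2.COLORMAP_JET)[0,0].tolist()
        cv2.circle(im,(int(600+b[1]*2),int(400-b[2]*2)),1,col,-1)
    for k in range(-80,90,20):
        cv2.line(im,(200+2*k,0),(200+2*k,599),(220,220,220) if k else (0,0,0),1)
        cv2.line(im,(600+2*k,0),(600+2*k,599),(220,220,220)if k else (0,0,0),1)
    for k in range(-80,180,20): cv2.line(im,(0,400-2*k),(799,400-2*k),(220,220,220)if k else (0,0,0),1)
    cv2.imwrite(f"pics/bay_{c}.png",im)
E
```

```text
(no output)
```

View pics/bay_scene.png

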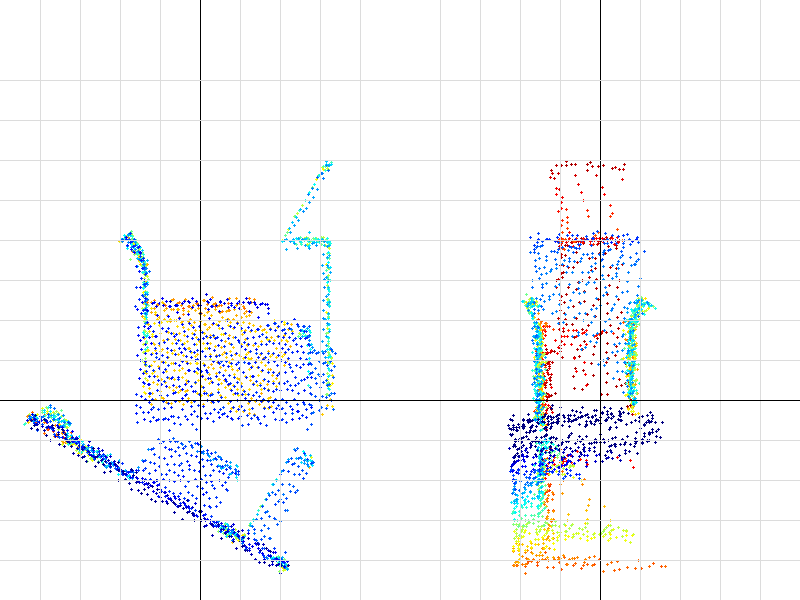

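View pics/bay_top.png

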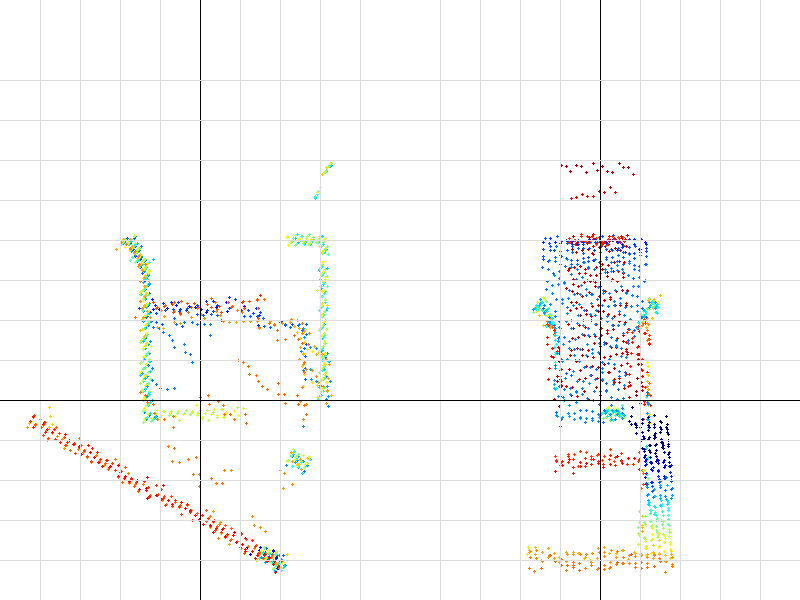

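```bash
cat >> h.py <<'E'
from scipy.spatial.transform import Rotation as Rn
def cur():
    o=bot.get_obs(); return np.array(o["eef_pos"]),Rn.from_quat(o["tool_rot"])
def sim(p,R,rows):
    for r in rows:
        p=p+R.apply(np.array(r[:3])/1000); R=R*Rn.from_rotvec(r[3:])
    return p,R
def rowsfor(p0,R0,p1,R1,n):
    rv=(R0.inv()*R1).as_rotvec()/n
    S=sum((R0*Rn.from_rotvec(rv*k)).as_matrix() for k in range(n))
    d=np.linalg.solve(S,p1-p0)*1000
    row=np.r_[np.round(d,1),np.round(rv,4)]
    pe,Re=sim(p0,R0,[row]*n)
    print(n,"x",row.tolist(),"err mm",np.round((pe-p1)*1000,2),"rot err deg",np.round(np.rad2deg((Re.inv()*R1).magnitude()),2))
    return row
def down(yaw): # tool y at yaw (deg), z down
    a=np.deg2rad(yaw);y=np.array([np.cos(a),np.sin(a),0]);z=np.array([0,0,-1.]);return Rn.from_matrix(np.c_[np.cross(y,z),y,z])
E
python3 - <<'E'
from h import *
p,R=cur(); 
rowsfor(p,R,np.array([.457,-.2405,.24]),down(97.4),16)
for c in ["top"]:
    d=dict(np.load(c+"0.npz")); W=cloud(d)
    P=W[145:185,405:450].reshape(-1,3);P=P[P[:,2]>.15];print("spray",np.nanmedian(P,0))
E
```

```text
16 x [-22.9, -40.8, 0.1, -0.0, 0.0, -0.0347] err mm [-0.14  0.11  0.73] rot err deg 0.04
spray [ 0.69635984 -0.33218316  0.15797152]
```

play_rows(plan=[-22.9,-40.8,0.1,0,0,-0.0347,-22.9,-40.8,0.1,0,0,-0.0347,-22.9,-40.8,0.1,0,0,-0.0347,-22.9,-40.8,0.1,0,0,-0.0347,-22.9,-40.8,0.1,0,0,-0.0347,-22.9,-40.8,0.1,0,0,-0.0347,-22.9,-40.8,0.1,0,0,-0.0347,-22.9,-40.8,0.1,0,0,-0.0347,-22.9,-40.8,0.1,0,0,-0.0347,-22.9,-40.8,0.1,0,0,-0.0347,-22.9,-40.8,0.1,0,0,-0.0347,-22.9,-40.8,0.1,0,0,-0.0347,-22.9,-40.8,0.1,0,0,-0.0347,-22.9,-40.8,0.1,0,0,-0.0347,-22.9,-40.8,0.1,0,0,-0.0347,-22.9,-40.8,0.1,0,0,-0.0347,0,0,0,0,0,0,0,0,0,0,0,0], hand=100)

```text
clock: 3.6
eef_pos: [0.4563, -0.24, 0.2403]
tool_rot: [-0.064, 0.998, 0.001, -0.001]
ft_force: [-0.1, -0.0, -1.1]
grip_width: 0.0857
```

```bash
python3 - <<'E'
from h import *
p,R=cur(); print(p,R.as_matrix().round(3).tolist(), bot.get_obs()["joint_pos"])
d=bot.camera("wrist"); np.savez("wrist1.npz",**d); cv2.imwrite("pics/wrist1.png",d["frame"])
W=cloud(d).reshape(-1,3)
P=W[(np.hypot(W[:,0]-.457,W[:,1]+.24)<.07)&(W[:,2]>.02)&(W[:,2]<.135)]
T=P[P[:,2]>.105]; print(len(T),T.min(0),T.max(0),np.median(T[:,2]))
T=T[T[:,2]>np.median(T[:,2])-.004]
print(cv2.minAreaRect(T[:,:2].astype(np.float32)*1000))
S=P[(P[:,2]>.07)&(P[:,2]<.09)];print(len(S),cv2.minAreaRect(S[:,:2].astype(np.float32)*1000))
S=P[P[:,2]<.09];print(cv2.minAreaRect(S[:,:2].astype(np.float32)*1000))
r=bot.outline_of("pack","wrist");print([(x["p"],x["point"]) for x in r])
E
```

```text
[ 0.45627706 -0.23995101  0.24029741] [[-0.992, -0.128, -0.001], [-0.128, 0.992, 0.001], [0.001, 0.001, -1.0]] [-4.84300324e-01  2.73539589e-01  4.34833562e-02  1.34238639e+00
  2.76337433e-04 -6.12308893e-01]
1692 [ 0.43502444 -0.26361217  0.10515374] [ 0.47401175 -0.22455922  0.12008004] 0.11754951240505826
((454.54412841796875, -244.38119506835938), (35.67160415649414, 35.52735137939453), 7.5456862449646)
939 ((454.92352294921875, -243.8341064453125), (72.44042205810547, 35.43415832519531), 7.082929611206055)
((454.8811340332031, -243.8097381591797), (72.48555755615234, 35.44248580932617), 7.1653008460998535)
[(0.67, [380.5, 450.1]), (0.66, [191.2, 277.0])]
```

View pics/wrist1.png

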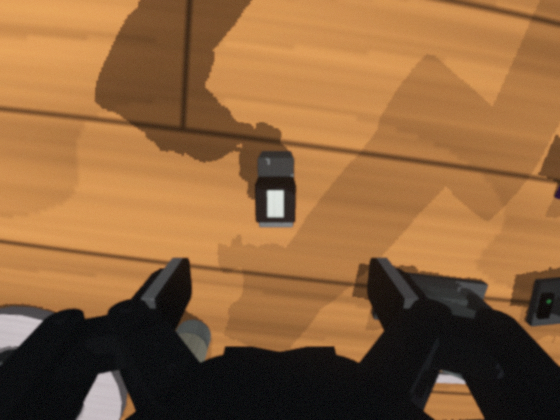

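```bash
python3 - <<'E'
from h import *
p,R=cur(); rowsfor(p,R,np.array([.4555,-.242,.091]),down(97.2),6)
E
```

```text
6 x [0.2, -0.4, 25.0, 0.0001, -0.0001, 0.0006] err mm [-0.18  0.05 -0.11] rot err deg 0.02
```

play_rows(plan=[0.2,-0.4,25,0,0,0.0006,0.2,-0.4,25,0,0,0.0006,0.2,-0.4,25,0,0,0.0006,0.2,-0.4,25,0,0,0.0006,0.2,-0.4,25,0,0,0.0006,0.2,-0.4,25,0,0,0.0006,0,0,0,0,0,0,0,0,0,0,0,0])

```text
clock: 4.7
eef_pos: [0.4565, -0.2427, 0.092]
tool_rot: [-0.063, 0.998, -0.0, 0.001]
ft_force: [1.0, 0.7, 0.5]
grip_width: 0.0852
```

play_rows(plan=[0,0,0,0,0,0,0,0,0,0,0,0,0,0,0,0,0,0,0,0,0,0,0,0,0,0,0,0,0,0,0,0,0,0,0,0,0,0,0,0,0,0,0,0,0,0,0,0], hand=0)

```text
clock: 5.7
eef_pos: [0.4565, -0.2433, 0.0914]
tool_rot: [-0.062, 0.998, -0.001, 0.001]
ft_force: [0.8, -1.3, 5.9]
grip_width: 0.0356
```

```bash
cat >> h.py <<'E'
def toolfor(T,zb,dx=0,dy=0,gz=.0914):
    """TCP pose for pack underside at bay (dx,dy,zb) (m), pack aligned"""
    R=np.c_[-T[:3,0],T[:3,1],-T[:3,2]]
    return T[:3,3]+T[:3,:3]@np.array([dx,dy,zb+gz]),Rn.from_matrix(R)
E
python3 - <<'E'
from h import *
T0=bayT(.595,-.01,np.deg2rad(-91.4))
# refine with scene+top: yaw from front wall & base
from scipy.optimize import least_squares
def box_sd(P,lo,hi):
    c=(lo+hi)/2;h=(hi-lo)/2;q=abs(P-c)-h
    return np.linalg.norm(np.maximum(q,0),axis=1)+np.minimum(q.max(1),0)
def model(P,t):
    B=[([-38.5-t,-20.5-t,-t],[-38.5,20.5+t,72]),([-38.5,20.5,-t],[38.5,20.5+t,44]),([-38.5,-20.5-t,-t],[38.5,-20.5,44]),([-38.5,-20.5,-t],[38.5,20.5,0]),([38.5,-20.5,0],[38.5+t,20.5,40])]
    return np.min([abs(box_sd(P,np.array(a,float),np.array(b,float))) for a,b in B],axis=0)
o=(T0@np.array([.0115,-.0025,-.006,1]))[:3]
for cs in (["scene"],["top"],["scene","top"]):
    D=[]
    for c in cs:
        W=cloud(dict(np.load(c+"0.npz"))).reshape(-1,3);D.append(W[(abs(W[:,0]-.595)<.06)&(abs(W[:,1]+.005)<.1)&(W[:,2]>.03)])
    D=np.vstack(D)
    def res(q):
        T=bayT(q[0]/1000,q[1]/1000,q[2]/100,.062);P=(D-T[:3,3])@T[:3,:3]*1000
        r=model(P,q[3]); return np.minimum(r,8)
    s=least_squares(res,[o[0]*1000,o[1]*1000,np.deg2rad(-91.4)*100,3],loss="soft_l1",f_scale=1.,diff_step=1e-4)
    print(cs,s.x.round(2),np.rad2deg(s.x[2]/100).round(2),np.median(res(s.x)))
T=bayT(s.x[0]/1000,s.x[1]/1000,s.x[2]/100); np.save("T.npy",T)
p,R=cur(); pl=p+[0,0,.17]
rowsfor(p,R,pl,R,5)
p1,R1=toolfor(T,.150); print(p1)
rowsfor(pl,R,p1,R1,14)
E
```

```text
['scene'] [ 602.97    2.55 -157.18   29.75] -90.06 2.933052849386989
['top'] [ 594.75    2.54 -155.74   12.66] -89.23 2.9155381681918375
['scene', 'top'] [ 602.85    2.59 -157.71   14.36] -90.36 3.2642722336762855
5 x [-0.0, -0.0, -34.0, 0.0, 0.0, 0.0] err mm [-0.24  0.16 -0.  ] rot err deg 0.0
[ 0.60208756 -0.11811022  0.27105853]
14 x [-14.8, -1.1, 2.9, -0.027, -0.0306, -0.1003] err mm [-0.16  0.23 -0.22] rot err deg 0.03
```

play_rows(plan=[0,0,-34,0,0,0,0,0,-34,0,0,0,0,0,-34,0,0,0,0,0,-34,0,0,0,0,0,-34,0,0,0])

```text
clock: 6.32
eef_pos: [0.4551, -0.2424, 0.2604]
tool_rot: [-0.062, 0.998, 0.001, -0.001]
ft_force: [0.2, -0.3, -3.4]
grip_width: 0.0356
```

play_rows(plan=[-14.8,-1.1,2.9,-0.027,-0.0306,-0.1003,-14.8,-1.1,2.9,-0.027,-0.0306,-0.1003,-14.8,-1.1,2.9,-0.027,-0.0306,-0.1003,-14.8,-1.1,2.9,-0.027,-0.0306,-0.1003,-14.8,-1.1,2.9,-0.027,-0.0306,-0.1003,-14.8,-1.1,2.9,-0.027,-0.0306,-0.1003,-14.8,-1.1,2.9,-0.027,-0.0306,-0.1003,-14.8,-1.1,2.9,-0.027,-0.0306,-0.1003,-14.8,-1.1,2.9,-0.027,-0.0306,-0.1003,-14.8,-1.1,2.9,-0.027,-0.0306,-0.1003,-14.8,-1.1,2.9,-0.027,-0.0306,-0.1003,-14.8,-1.1,2.9,-0.027,-0.0306,-0.1003,-14.8,-1.1,2.9,-0.027,-0.0306,-0.1003,-14.8,-1.1,2.9,-0.027,-0.0306,-0.1003,0,0,0,0,0,0,0,0,0,0,0,0])

```text
clock: 8.32
eef_pos: [0.601, -0.1178, 0.2689]
tool_rot: [-0.68, 0.686, 0.184, 0.182]
ft_force: [0.4, 0.8, -2.5]
grip_width: 0.0355
```

```bash
python3 - <<'E'
from h import *
p,R=cur(); print(p,R.as_matrix().round(3).tolist(), bot.get_obs()["joint_pos"])
for c in ["wrist","top","scene"]:
    d=bot.camera(c); np.savez(c+"2.npz",**d); cv2.imwrite(f"pics/{c}2.png",d["frame"])
E
```

```text
[ 0.60101341 -0.11783018  0.26889484] [[-0.008, -1.0, 0.0], [-0.866, 0.007, 0.5], [-0.5, 0.004, -0.866]] [-0.41403296  0.62424557  0.55277301  1.7271651   0.475557   -2.03216371]
```

View pics/wrist2.png

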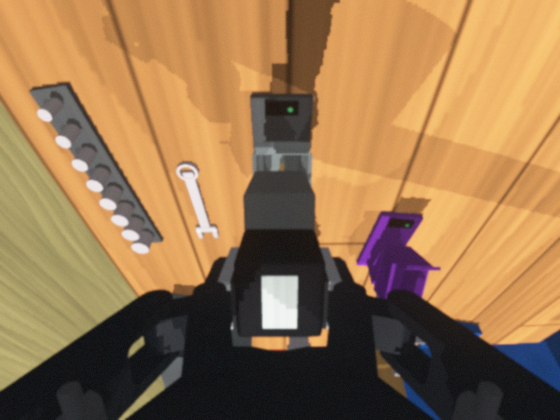

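View pics/scene2.png

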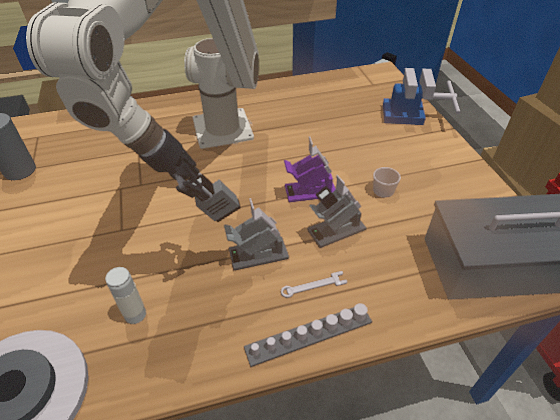

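```bash
cat > fit.py <<'E'
from h import *
from scipy.optimize import least_squares
def box_sd(P,lo,hi):
    lo=np.array(lo,float);hi=np.array(hi,float)
    c=(lo+hi)/2;h=(hi-lo)/2;q=abs(P-c)-h
    return np.linalg.norm(np.maximum(q,0),axis=1)+np.minimum(q.max(1),0)
t=4
DB=[([-38.5-t,-20.5-t,0],[-38.5,20.5+t,70]),([-38.5,20.5,0],[25,20.5+t,44]),([-38.5,-20.5-t,0],[25,-20.5,44]),([-38.5,-20.5,-t],[38.5,20.5,0])]
PB=[([-33,-15,0],[33,15,10]),([-36,-18,10],[36,18,80]),([-18,-18,80],[18,18,118])]
def dist(P,B): return np.min([abs(box_sd(P,*b)) for b in B],axis=0)
def crop(P,hi,lo): return np.all((P>lo)&(P<hi),axis=1)
def fitdock(W,T0):
    P=(W-T0[:3,3])@T0[:3,:3]*1000
    D=W[crop(P,[30,32,68],[-46,-32,4])]
    P=(D-T0[:3,3])@T0[:3,:3]*1000
    D=D[dist(P,DB)<7]
    def res(q):
        T=bayT(T0[0,3]+q[0]/1000,T0[1,3]+q[1]/1000,yaw0+q[2]/100,.062+q[3]/1000)
        return np.minimum(dist((D-T[:3,3])@T[:3,:3]*1000,DB),6)
    h=T0[:3,2];yaw0=np.arctan2(h[1],h[0])
    best=None
    for i in (-3,0,3):
      s=least_squares(res,[i,0,0,0],loss="soft_l1",f_scale=.7,diff_step=1e-3,x_scale=[1,1,1,1])
      if best is None or s.cost<best.cost: best=s
    q=best.x
    print(" dock",len(D),"d(x,y mm, yaw deg, z)",q[:2].round(2),np.rad2deg(q[2]/100).round(2),q[3].round(2),"med",np.median(res(q)).round(2))
    return bayT(T0[0,3]+q[0]/1000,T0[1,3]+q[1]/1000,yaw0+q[2]/100,.062+q[3]/1000)
def packT(p,R,gz=.0914):
    M=R.as_matrix();T=np.eye(4);T[:3,:3]=np.c_[-M[:,0],M[:,1],-M[:,2]];T[:3,3]=p+M[:,2]*gz;return T
def fitpack(W,T0):
    P=(W-T0[:3,3])@T0[:3,:3]*1000
    D=W[crop(P,[45,28,122],[-45,-28,-8])]
    P=(D-T0[:3,3])@T0[:3,:3]*1000
    m=(dist(P,PB)<6)&((P[:,2]<76)|(abs(P[:,1])<14))
    P=P[m]
    def res(q):
        R=Rn.from_rotvec(q[3:]/100).as_matrix()
        return np.minimum(dist((P-q[:3])@R,PB),6)
    s=least_squares(res,np.zeros(6),loss="soft_l1",f_scale=.7,diff_step=1e-3,x_scale=1.)
    print(" pack",len(P),"d(mm in pack axes)",s.x[:3].round(2),"rot deg",np.rad2deg(s.x[3:]/100).round(2),"med",np.median(res(s.x)).round(2))
    T=T0.copy();T[:3,3]+=T0[:3,:3]@s.x[:3]/1000;T[:3,:3]=T0[:3,:3]@Rn.from_rotvec(s.x[3:]/100).as_matrix();return T
E
python3 - <<'E'
from fit import *
T0=bayT(.598,.0015,np.deg2rad(-91))
p,R=cur();Tp0=packT(p,R)
for c in ["scene","top","wrist"]:
    print(c)
    W0=cloud(dict(np.load(c+("0" if c!="wrist" else "2")+".npz"))).reshape(-1,3);W0=W0[~np.isnan(W0[:,0])]
    W2=cloud(dict(np.load(c+"2.npz"))).reshape(-1,3);W2=W2[~np.isnan(W2[:,0])]
    Td=fitdock(W0,T0);Tp=fitpack(W2,Tp0)
    print(" dock at",Td[:3,3].round(4),"yaw",np.rad2deg(np.arctan2(Td[1,2],Td[0,2])).round(2))
    M=np.linalg.inv(Td)@Tp
    print(" pack in bay mm",(M[:3,3]*1000).round(1),"rot",np.rad2deg(Rn.from_matrix(M[:3,:3]).as_rotvec()).round(2))
E
```

```text
scene
 dock 732 d(x,y mm, yaw deg, z) [ 3.1  -1.43] 0.81 5.5 med 0.93
 pack 1083 d(mm in pack axes) [ 0.74 -1.54 -1.37] rot deg [-0.19  0.05 -0.06] med 0.66
 dock at [6.011e-01 1.000e-04 6.750e-02] yaw -90.19
 pack in bay mm [ -0.3  -1.9 141.5] rot [-0.2   0.05 -0.31]
top
 dock 294 d(x,y mm, yaw deg, z) [-1.87 -1.53] 1.23 5.84 med 0.8
 pack 652 d(mm in pack axes) [ 0.37  1.61 -3.06] rot deg [-0.11 -0.16 -0.2 ] med 0.56
 dock at [ 0.5961 -0.      0.0678] yaw -89.77
 pack in bay mm [ -0.7  -3.2 139.5] rot [-0.32 -0.17 -0.81]
wrist
 dock 271 d(x,y mm, yaw deg, z) [-0.44  1.84] 0.75 7.53 med 0.95
 pack 10585 d(mm in pack axes) [-2.3  -0.5  -0.94] rot deg [0.02 0.   0.  ] med 0.3
 dock at [0.5976 0.0033 0.0695] yaw -90.25
 pack in bay mm [ -7.1  -4.5 141.8] rot [ 0.04 -0.   -0.19]
```

```bash
sed -i 's/"""//; s/return np.minimum(dist((D-T\[:3,3\])/return np.minimum(dist((D-T[:3,3])/' fit.py
python3 - <<'E'
import re
s=open('fit.py').read()
s=s.replace("D=D[dist(P,DB)<7]","D=D[(dist(P,DB)<7)&((P[:,2]<40)|((abs(P[:,1])<18)&(P[:,0]<-25)))]")
s=s.replace(".062+q[3]/1000",".062+ZF*q[3]/1000").replace("t=4\n","t=4\nZF=0\n")
open('fit.py','w').write(s)
E
cat > cmp.py <<'E'
from fit import *
import sys
T0=bayT(.598,.0015,np.deg2rad(-90.2))
p,R=cur();Tp0=packT(p,R)
n=sys.argv[1]
for c in ["scene","top","wrist"]:
    print(c)
    W0=cloud(dict(np.load(c+("0" if c!="wrist" else n)+".npz"))).reshape(-1,3);W0=W0[~np.isnan(W0[:,0])]
    W2=cloud(dict(np.load(c+n+".npz"))).reshape(-1,3);W2=W2[~np.isnan(W2[:,0])]
    Td=fitdock(W0,T0);Tp=fitpack(W2,Tp0)
    print(" dock at",Td[:3,3].round(4),"yaw",np.rad2deg(np.arctan2(Td[1,2],Td[0,2])).round(2))
    M=np.linalg.inv(Td)@Tp
    print(" pack in bay mm",(M[:3,3]*1000).round(1),"rot",np.rad2deg(Rn.from_matrix(M[:3,:3]).as_rotvec()).round(2))
    # residual by plane
    P=(W0-Td[:3,3])@Td[:3,:3]*1000
    a=P[(abs(P[:,1])<16)&(P[:,2]>8)&(P[:,2]<65)&(abs(P[:,0]+40)<8)][:,0]
    print(" front wall x pct",len(a),np.percentile(a,[5,50,95]).round(1) if len(a) else "")
    for s in (-1,1):
        a=P[(abs(P[:,0])<25)&(P[:,2]>8)&(P[:,2]<38)&(abs(s*P[:,1]-22)<8)][:,1]
        print(" side",s,len(a),np.percentile(a,[5,50,95]).round(1) if len(a) else "")
    a=P[(abs(P[:,1])<15)&(abs(P[:,0])<25)&(abs(P[:,2])<10)][:,2]; print(" floor",len(a),np.median(a) if len(a) else "")
    a=P[(P[:,0]>25)&(P[:,0]<50)&(abs(P[:,2]-84)<9)]; print(" hooktop",len(a),np.percentile(a,[3,50,97],axis=0).round(1).tolist() if len(a) else "")
    a=P[(P[:,0]>40)&(P[:,0]<65)&(abs(P[:,2]-115)<15)]; print(" tab",len(a),np.percentile(a,[3,50,97],axis=0).round(1).tolist() if len(a) else "")
E
python3 cmp.py 2
```

```text
scene
 dock 576 d(x,y mm, yaw deg, z) [5.   1.82] 0.77 0.0 med 0.87
 pack 1083 d(mm in pack axes) [ 0.74 -1.54 -1.37] rot deg [-0.19  0.05 -0.06] med 0.66
 dock at [0.603  0.0033 0.062 ] yaw -89.43
 pack in bay mm [ -0.3   1.  147.9] rot [-0.58  0.05 -0.96]
 front wall x pct 54 [-40.  -38.7 -37.8]
 side -1 151 [-24.6 -22.  -19.9]
 side 1 151 [21.3 23.9 26.2]
 floor 0 
 hooktop 132 [[26.5, -11.7, 75.8], [40.1, 18.4, 86.2], [49.5, 1217.1, 92.2]]
 tab 116 [[40.9, -14.1, 101.1], [50.9, 526.2, 118.9], [63.4, 1220.3, 129.3]]
top
 dock 191 d(x,y mm, yaw deg, z) [-5.76  1.82] -0.25 0.0 med 0.73
 pack 652 d(mm in pack axes) [ 0.37  1.61 -3.06] rot deg [-0.11 -0.16 -0.2 ] med 0.56
 dock at [0.5922 0.0033 0.062 ] yaw -90.45
 pack in bay mm [ -0.6  -7.9 146.2] rot [ 0.02 -0.17 -0.22]
 front wall x pct 116 [-41.  -38.8 -36.8]
 side -1 6 [-25.1 -24.8 -24.5]
 side 1 9 [20.7 20.8 21. ]
 floor 37 -0.2553269333488311
 hooktop 64 [[32.5, -17.8, 80.1], [41.0, -3.4, 85.8], [49.8, 10.0, 89.1]]
 tab 31 [[45.8, -20.0, 108.0], [51.7, -0.7, 121.6], [60.8, 509.6, 127.1]]
wrist
 dock 47 d(x,y mm, yaw deg, z) [-0.37  3.75] -0.2 0.0 med 0.03
 pack 10585 d(mm in pack axes) [-2.3  -0.5  -0.94] rot deg [0.02 0.   0.  ] med 0.3
 dock at [0.5976 0.0053 0.062 ] yaw -90.4
 pack in bay mm [ -5.   -4.6 149.3] rot [ 0.11  0.   -0.06]
 front wall x pct 0 
 side -1 5 [-20.6 -20.5 -20.5]
 side 1 10 [20.4 20.5 20.6]
 floor 167 2.5291850840639416
 hooktop 0 
 tab 0
```

```bash
python3 - <<'E'
from fit import *
for c in ["scene","top"]:
    T=bayT(.598,.0033,np.deg2rad(-90.3))
    for n in ("0","2"):
        W=cloud(dict(np.load(c+n+".npz"))).reshape(-1,3);W=W[~np.isnan(W[:,0])]
        P=(W-T[:3,3])@T[:3,:3]*1000
        P=P[abs(P[:,1])<50]
        def ext(nm,m):
            a=P[m]; 
            # slope-robust: centre
            print(c,n,nm,len(a),"min/max",a[:,1].min().round(1),a[:,1].max().round(1),"ctr",((a[:,1].min()+a[:,1].max())/2).round(1)) if len(a)>4 else None
        X,Y,Z=P.T
        ext("tab",(X>38)&(X<62)&(Z>95)&(Z<128))
        ext("hook",(X>30)&(X<50)&(Z>78)&(Z<90))
        ext("latchplate",(X>40)&(X<52)&(Z>45)&(Z<78))
        ext("frontlip",(X<-36)&(X>-52)&(Z>74)&(Z<92))
        ext("frontwall",(X<-36)&(X>-44)&(Z>58)&(Z<72))
        ext("sidelips",(abs(X)<30)&(Z>47)&(Z<58))
        # front wall yaw: slope of x vs y
        m=(abs(X+39)<5)&(Z>45)&(Z<68)&(abs(Y)<30)
        k=np.polyfit(Y[m],X[m],1);print("  wall slope deg",np.rad2deg(k[0]).round(2),m.sum())
E
```

```text
scene 0 tab 40 min/max -21.5 15.1 ctr -3.2
scene 0 hook 60 min/max -17.5 12.3 ctr -2.6
scene 0 latchplate 15 min/max -19.1 -1.8 ctr -10.4
scene 0 frontlip 111 min/max -30.4 26.3 ctr -2.1
scene 0 frontwall 46 min/max -29.9 24.3 ctr -2.8
scene 0 sidelips 132 min/max -35.3 31.4 ctr -1.9
  wall slope deg 2.33 81
scene 2 tab 40 min/max -22.3 15.1 ctr -3.6
scene 2 hook 64 min/max -18.0 13.7 ctr -2.1
scene 2 latchplate 17 min/max -26.4 15.0 ctr -5.7
scene 2 frontlip 112 min/max -28.8 25.2 ctr -1.8
scene 2 frontwall 44 min/max -30.2 24.6 ctr -2.8
scene 2 sidelips 130 min/max -34.5 31.0 ctr -1.8
  wall slope deg 1.98 73
top 0 tab 24 min/max -16.5 19.6 ctr 1.5
top 0 hook 63 min/max -12.3 16.3 ctr 2.0
top 0 latchplate 65 min/max -14.1 16.3 ctr 1.1
top 0 frontlip 109 min/max -24.2 27.3 ctr 1.5
top 0 frontwall 54 min/max -22.9 26.6 ctr 1.8
top 0 sidelips 88 min/max -30.0 32.8 ctr 1.4
  wall slope deg -1.21 92
top 2 tab 24 min/max -16.8 19.1 ctr 1.2
top 2 hook 67 min/max -13.6 16.0 ctr 1.2
top 2 latchplate 71 min/max -14.0 16.2 ctr 1.1
top 2 frontlip 52 min/max 4.1 27.8 ctr 16.0
top 2 frontwall 34 min/max -0.1 26.9 ctr 13.4
top 2 sidelips 86 min/max -30.2 33.2 ctr 1.5
  wall slope deg -0.67 52
```

play_rows(plan=[-0.6,2.5,8,0,0,0,0,0,10,0,0,0,0,0,10,0,0,0,0,0,10,0,0,0,0,0,10,0,0,0,0,0,0,0,0,0,0,0,0,0,0,0])

```text
clock: 9.35
eef_pos: [0.5991, -0.0929, 0.229]
tool_rot: [-0.681, 0.685, 0.183, 0.183]
ft_force: [-0.4, -0.2, -3.8]
grip_width: 0.0356
```

```bash
cat > snap.py <<'E'
from h import *
import sys
n=sys.argv[1]
p,R=cur();o=bot.get_obs(); T=bayT(.5985,.0033,np.deg2rad(-90.3)); q=(p-T[:3,3])@T[:3,:3]*1000; q[2]-=91.4
print("nominal pack in bay mm",q.round(1),"force in bay axes",(np.array(o["ft_force"])@T[:3,:3]).round(1),"torque",np.round(o["ft_torque"],2),"w",o["grip_width"],"t",o["clock"])
print(R.as_matrix().round(3).tolist())
for c in ["wrist","top","scene"]:
    d=bot.camera(c); np.savez(c+n+".npz",**d); cv2.imwrite(f"pics/{c}{n}.png",d["frame"])
    if c=="scene": a=d["frame"][160:290,180:320]
    elif c=="top": b=d["frame"][150:250,270:390]
cv2.imwrite(f"pics/zoom{n}.png",np.hstack([cv2.resize(a,(430,400),interpolation=cv2.INTER_CUBIC),cv2.resize(b,(370,400),interpolation=cv2.INTER_CUBIC)]))
E
python3 snap.py 3; python3 - <<'E'
import sys; sys.argv=["x","3"]
from fit import *
p,R=cur();Tp0=packT(p,R)
for c,T in (("scene",bayT(.6003,.0033,np.deg2rad(-90.3))),("top",bayT(.5965,.0033,np.deg2rad(-90.3)))):
    W=cloud(dict(np.load(c+"3.npz"))).reshape(-1,3);W=W[~np.isnan(W[:,0])]
    Tp=fitpack(W,Tp0);M=np.linalg.inv(T)@Tp
    print(c,(M[:3,3]*1000).round(1),"rot",np.rad2deg(Rn.from_matrix(M[:3,:3]).as_rotvec()).round(2))
E
```

```text
nominal pack in bay mm [ 1.000e-01 -1.100e+00  1.013e+02] force in bay axes [-2.1  0.4 -3.2] torque [-0.84 -0.01 -0.  ] w 0.0355783241436437 t 9.35
[[-0.006, -1.0, 0.002], [-0.866, 0.006, 0.5], [-0.5, 0.001, -0.866]]
 pack 991 d(mm in pack axes) [ 1.03 -1.71 -1.17] rot deg [-0.31 -0.    0.06] med 0.65
scene [  1.1  -1.1 100.5] rot [-0.31 -0.01  0.  ]
 pack 593 d(mm in pack axes) [ 1.    1.64 -2.8 ] rot deg [-0.1  -0.18 -0.23] med 0.66
top [ 1.1 -1.5 98.8] rot [-0.09 -0.19 -0.29]
```

View pics/zoom3.png

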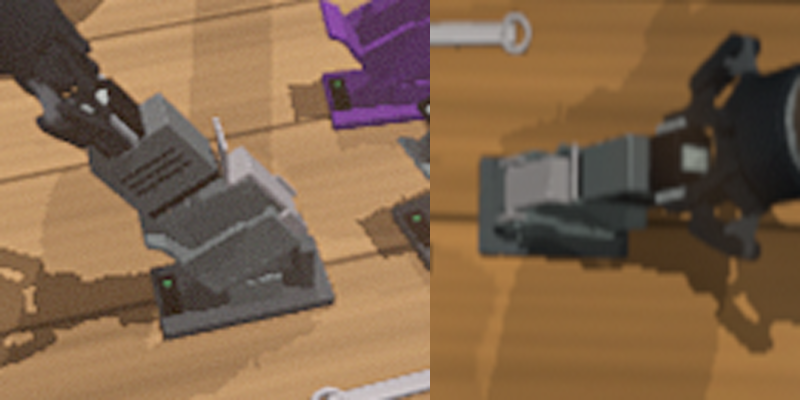

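View pics/wrist3.png

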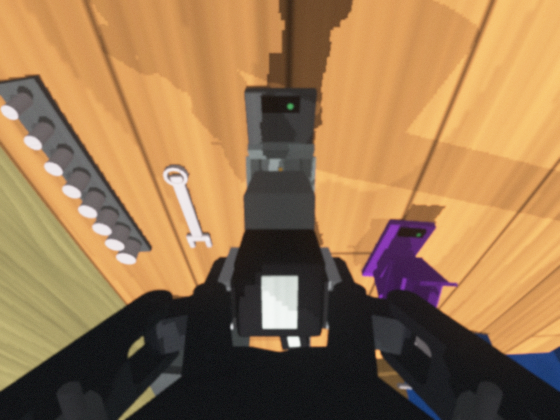

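play_rows(plan=[0.8,1.3,5,0,0,0,0,0,5,0,0,0,0,0,5,0,0,0,0,0,5,0,0,0,0,0,5,0,0,0,0,0,5,0,0,0,0,0,0,0,0,0])

```text
clock: 10.38
eef_pos: [0.5974, -0.0782, 0.2014]
tool_rot: [-0.681, 0.685, 0.184, 0.183]
ft_force: [0.5, -1.0, -5.1]
grip_width: 0.0353
```

```bash
python3 snap.py 4
```

```text
nominal pack in bay mm [-0.9  0.7 70.1] force in bay axes [-3.4 -0.5 -3.9] torque [-1.61 -0.17 -0.09] w 0.035309766493755126 t 10.375
[[-0.006, -1.0, 0.0], [-0.866, 0.005, 0.501], [-0.501, 0.003, -0.866]]
```

View pics/zoom4.png

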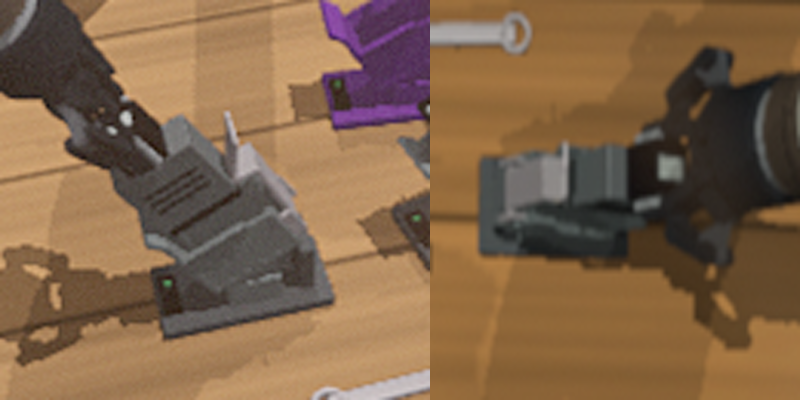

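play_rows(plan=[0,0,5,0,0,0,0,0,5,0,0,0,0,0,5,0,0,0,0,0,5,0,0,0,0,0,5,0,0,0,0,0,0,0,0,0])

```text
clock: 11.28
eef_pos: [0.5975, -0.0655, 0.1801]
tool_rot: [-0.681, 0.685, 0.184, 0.183]
ft_force: [1.3, -1.5, -5.5]
grip_width: 0.0353
```

```bash
python3 snap.py 5;  python3 - <<'E'
from fit import *
p,R=cur();Tp0=packT(p,R)
for c,T in (("scene",bayT(.6003,.0033,np.deg2rad(-90.3))),("top",bayT(.5965,.0033,np.deg2rad(-90.3)))):
    W=cloud(dict(np.load(c+"5.npz"))).reshape(-1,3);W=W[~np.isnan(W[:,0])]
    P=(W-Tp0[:3,3])@Tp0[:3,:3]*1000; W=W[P[:,2]>35]
    Tp=fitpack(W,Tp0);M=np.linalg.inv(T)@Tp
    print(c,(M[:3,3]*1000).round(1),"rot",np.rad2deg(Rn.from_matrix(M[:3,:3]).as_rotvec()).round(2))
E
```

```text
nominal pack in bay mm [-0.6  0.7 45.3] force in bay axes [-4.1 -1.3 -4. ] torque [-1.54 -0.09 -0.12] w 0.03529157200124022 t 11.275
[[-0.006, -1.0, 0.001], [-0.865, 0.005, 0.501], [-0.501, 0.002, -0.865]]
 pack 589 d(mm in pack axes) [ 0.92 -0.99 -1.31] rot deg [ 0.5   0.03 -0.22] med 0.66
scene [ 0.4  1.7 44.2] rot [ 0.63 -0.03 -0.3 ]
 pack 390 d(mm in pack axes) [ 0.55  2.26 -2.88] rot deg [0.59 0.33 0.17] med 0.74
top [ 0.1  1.2 42.7] rot [0.72 0.28 0.09]
```

View pics/zoom5.png

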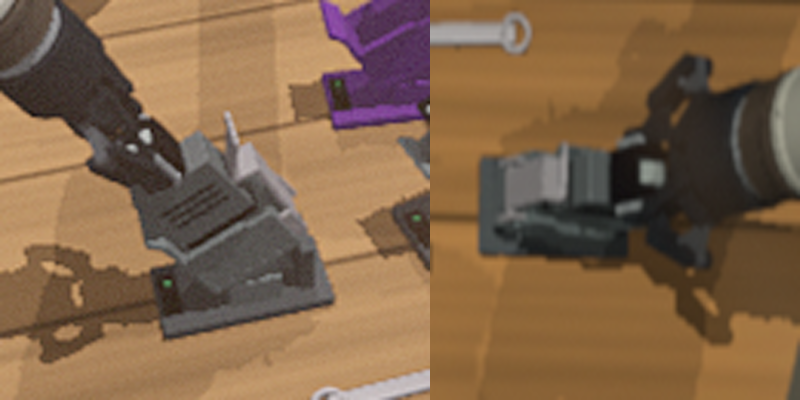

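play_rows(plan=[0,-0.6,5,0,0,0,0,0,5,0,0,0,0,0,5,0,0,0,0,0,5,0,0,0,0,0,5,0,0,0,0,0,0,0,0,0])

```text
clock: 12.18
eef_pos: [0.5981, -0.053, 0.1584]
tool_rot: [-0.681, 0.685, 0.184, 0.183]
ft_force: [1.4, -0.3, -5.1]
grip_width: 0.0356
```

```bash
python3 snap.py 6
```

```text
nominal pack in bay mm [-0.5  0.1 20.3] force in bay axes [-2.7 -1.4 -4.3] torque [-1.55 -0.09 -0.16] w 0.035648437807215175 t 12.175
[[-0.006, -1.0, 0.001], [-0.865, 0.005, 0.501], [-0.501, 0.003, -0.865]]
```

play_rows(plan=[0,0,5,0,0,0,0,0,4,0,0,0,0,0,3,0,0,0,0,0,3,0,0,0,0,0,0,0,0,0])

```text
clock: 12.95
eef_pos: [0.5982, -0.0458, 0.1457]
tool_rot: [-0.681, 0.685, 0.184, 0.183]
ft_force: [1.3, -0.8, -4.8]
grip_width: 0.0353
```

play_rows(plan=[0,0,1.5,0,0,0,0,0,1.5,0,0,0,0,0,0,0,0,0])

```text
clock: 13.32
eef_pos: [0.5983, -0.0437, 0.1437]
tool_rot: [-0.681, 0.685, 0.184, 0.184]
ft_force: [-0.8, -0.4, -2.5]
grip_width: 0.0351
```

```bash
python3 snap.py 7
```

```text
nominal pack in bay mm [0.1 0.  2.8] force in bay axes [-1.6  0.8 -1.9] torque [-0.85  0.01  0.05] w 0.03512461184466664 t 13.325
[[-0.005, -1.0, 0.001], [-0.865, 0.005, 0.502], [-0.502, 0.002, -0.865]]
```

View pics/zoom7.png

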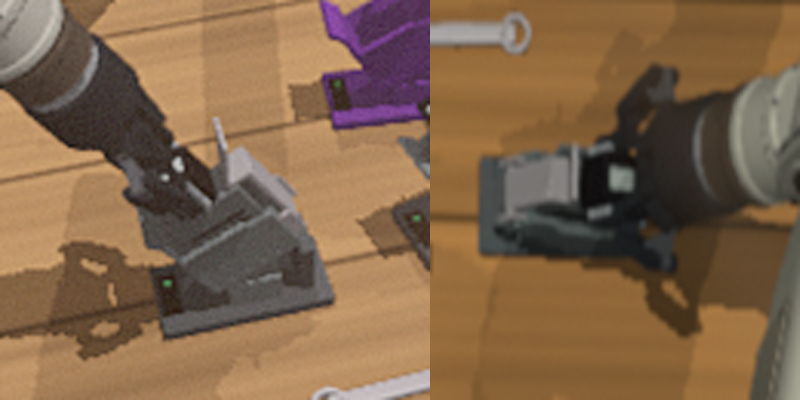

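play_rows(plan=[0,0,1,0,0,0,0,0,0,0,0,0])

```text
clock: 13.72
eef_pos: [0.5983, -0.044, 0.1426]
tool_rot: [-0.681, 0.685, 0.183, 0.183]
ft_force: [-0.8, -0.0, -2.3]
grip_width: 0.0357
```

play_rows(plan=[0,0,1,0,0,0,0,0,0,0,0,0])

```text
clock: 13.98
eef_pos: [0.5985, -0.0438, 0.1422]
tool_rot: [-0.681, 0.685, 0.183, 0.183]
ft_force: [-0.9, -1.5, -0.2]
grip_width: 0.0357
```

play_rows(plan=[0,0,1,0,0,0,0,0,0,0,0,0])

```text
clock: 14.22
eef_pos: [0.5985, -0.0438, 0.1422]
tool_rot: [-0.681, 0.685, 0.182, 0.183]
ft_force: [-2.1, -4.6, 5.3]
grip_width: 0.0353
```

play_rows(plan=[0,0,1,0,0,0,0,0,0,0,0,0])

```text
clock: 14.48
eef_pos: [0.5985, -0.0438, 0.1421]
tool_rot: [-0.681, 0.686, 0.182, 0.183]
ft_force: [-3.8, -6.8, 8.8]
grip_width: 0.0355
```

```bash
python3 snap.py 8; python3 - <<'E'
from fit import *
for n in ("0","5","7","8"):
  for c,T in (("scene",bayT(.6003,.0033,np.deg2rad(-90.3))),("top",bayT(.5965,.0033,np.deg2rad(-90.3)))):
    W=cloud(dict(np.load(c+n+".npz"))).reshape(-1,3);W=W[~np.isnan(W[:,0])]
    P=(W-T[:3,3])@T[:3,:3]*1000;X,Y,Z=P.T;
    a=P[(X>38)&(X<70)&(Z>112)&(Z<127)&(abs(Y)<20)]
    b=P[(X>46)&(X<62)&(Z>40)&(Z<78)&(abs(Y)<20)]
    k=P[(X>28)&(X<50)&(Z>75)&(Z<95)&(abs(Y)<17)]
    print(n,c,"tip",len(a),np.median(a,0).round(1),"hook",len(k),(np.percentile(k[:,0],5).round(1),np.median(k[:,2]).round(1)) if len(k) else "","plate",len(b),np.median(b,0).round(1))
E
```

```text
nominal pack in bay mm [-0.7 -0.2  1.5] force in bay axes [-1.5  3.8 11. ] torque [-0.61  1.09  0.73] w 0.035459806309467025 t 14.475
[[-0.006, -1.0, 0.004], [-0.866, 0.007, 0.499], [-0.499, -0.0, -0.866]]
0 scene tip 29 [ 51.   -5.2 121.9] hook 68 (np.float64(31.1), np.float64(86.5)) plate 64 [52.5 -4.1 59.1]
0 top tip 16 [ 52.2   1.5 122.6] hook 64 (np.float64(32.9), np.float64(85.8)) plate 79 [50.1  0.2 60.6]
5 scene tip 32 [ 60.4  -2.9 121.2] hook 61 (np.float64(30.3), np.float64(87.6)) plate 50 [56.6 -8.3 60.4]
5 top tip 20 [ 61.    5.1 122.4] hook 55 (np.float64(34.0), np.float64(87.2)) plate 70 [54.8  0.4 60.3]
7 scene tip 26 [ 51.   -2.5 122.1] hook 71 (np.float64(30.8), np.float64(86.1)) plate 63 [52.4 -3.8 58.2]
7 top tip 16 [ 52.2   1.5 122.3] hook 74 (np.float64(32.7), np.float64(85.2)) plate 83 [50.  -0.2 59.6]
8 scene tip 28 [ 51.3  -4.5 123.1] hook 75 (np.float64(30.8), np.float64(86.2)) plate 64 [52.3 -3.7 58. ]
8 top tip 17 [ 52.    2.7 121.9] hook 67 (np.float64(31.2), np.float64(85.8)) plate 83 [50.2 -0.5 59.4]
```

View pics/zoom8.png

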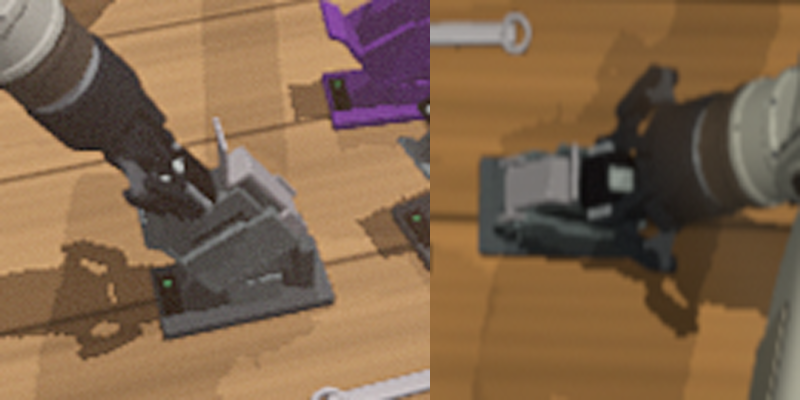

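play_rows(plan=[0,0,1.5,0,0,0,0,0,1.5,0,0,0,0,0,0,0,0,0])

```text
clock: 15.0
eef_pos: [0.5984, -0.0437, 0.1421]
tool_rot: [-0.68, 0.686, 0.181, 0.184]
ft_force: [-9.3, -12.7, 21.6]
grip_width: 0.0356
```

play_rows(plan=[0,0,-2.5,0,0,0,0,0,-2,0,0,0,0,0,0,0,0,0])

```text
clock: 15.38
eef_pos: [0.5985, -0.0438, 0.1421]
tool_rot: [-0.681, 0.685, 0.183, 0.183]
ft_force: [-3.1, -4.7, 6.6]
grip_width: 0.0355
```

play_rows(plan=[0,0,0,0,0,0,0,0,0,0,0,0,0,0,0,0,0,0,0,0,0,0,0,0,0,0,0,0,0,0,0,0,0,0,0,0], hand=80)

```text
clock: 16.12
eef_pos: [0.5984, -0.0433, 0.1413]
tool_rot: [-0.681, 0.685, 0.183, 0.183]
ft_force: [-0.2, 0.2, 0.3]
grip_width: 0.0683
```

Released; retreat along the bay axis.

play_rows(plan=[0,0,-5,0,0,0,0,0,-15,0,0,0,0,0,-30,0,0,0,0,0,-40,0,0,0,0,0,-40,0,0,0,0,0,0,0,0,0,0,0,0,0,0,0])

```text
clock: 17.0
eef_pos: [0.598, -0.1084, 0.2535]
tool_rot: [-0.681, 0.685, 0.183, 0.183]
ft_force: [0.1, 0.5, -0.6]
grip_width: 0.0684
```

```bash
python3 snap.py 9; python3 - <<'E'
from fit import *
for c,T in (("scene",bayT(.6003,.0033,np.deg2rad(-90.3))),("top",bayT(.5965,.0033,np.deg2rad(-90.3)))):
    W=cloud(dict(np.load(c+"9.npz"))).reshape(-1,3);W=W[~np.isnan(W[:,0])]
    P=(W-T[:3,3])@T[:3,:3]*1000;X,Y,Z=P.T
    a=P[(X>38)&(X<70)&(Z>112)&(Z<127)&(abs(Y)<20)]; print(c,"tip",np.median(a,0).round(1))
    g=P[(abs(X)<14)&(abs(Y)<14)&(Z>100)&(Z<130)]; print(" blocktop z",len(g),np.median(g[:,2]).round(1))
    s=P[(X<-22)&(X>-34)&(abs(Y)<14)&(Z>65)&(Z<95)]; print(" shoulder z",len(s),np.median(s[:,2]).round(1) if len(s) else "")
    W=W[P[:,2]>60]
    M=np.linalg.inv(T)@fitpack(W,T); print((M[:3,3]*1000).round(1),np.rad2deg(Rn.from_matrix(M[:3,:3]).as_rotvec()).round(2))
    # other dock pack, bystanders depth change
    d0=np.load(c+"0.npz")["range_z"];d9=np.load(c+"9.npz")["range_z"]
E
```

```text
nominal pack in bay mm [-1.000e+00 -1.000e-01  1.303e+02] force in bay axes [ 0.1 -0.1 -0.8] torque [-0.52 -0.03 -0.01] w 0.06841367180471043 t 17.0
[[-0.006, -1.0, 0.001], [-0.866, 0.006, 0.501], [-0.501, 0.002, -0.866]]
scene tip [ 51.6  -2.5 122.4]
 blocktop z 90 118.7
 shoulder z 22 79.7
 pack 399 d(mm in pack axes) [-0.69 -0.62  0.55] rot deg [-0.46 -0.23 -0.03] med 0.86
[-0.7 -0.6  0.6] [-0.46 -0.23 -0.03]
top tip [ 52.7   3.2 122.7]
 blocktop z 88 117.3
 shoulder z 0 
 pack 250 d(mm in pack axes) [-1.33 -2.18 -0.43] rot deg [-1.32  0.05 -0.85] med 0.87
[-1.3 -2.2 -0.4] [-1.32  0.05 -0.85]
```

View pics/zoom9.png

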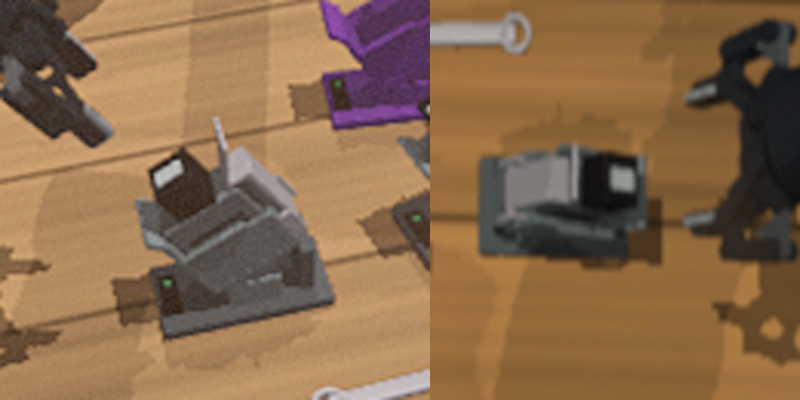

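View pics/top9.png

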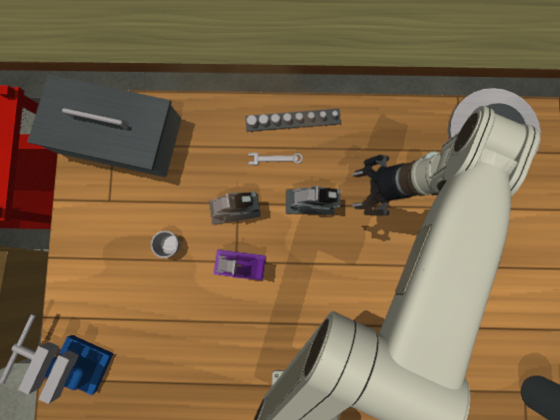

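View pics/scene9.png

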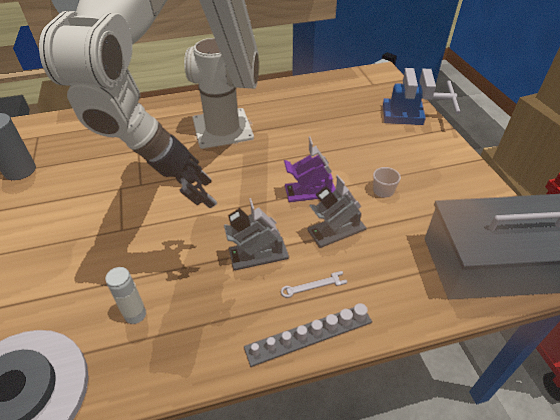

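The scene picture shows the pack seated in the dock at (250,230). The spray can (125,295), wrench (315,285), tin (386,182) and other dock are unmoved, and the gripper is clear.

```bash
python3 -c "
from workcell import bot
print(bot.job_done())"
```

```text
the job is handed in; nothing more can be done
None
```

The loose pack is loaded in the empty leaning dock, latched and released, and I handed the job in at about 17 s of the 45 s allowed.

- **Latch:** the cameras showed its tip pushed about 9 mm outwards while the pack went in. It was back at its starting position (about bay x 52 mm, z 122 mm) at the bottom and after I let go.
- **Home:** a final push of about 24 N moved the pack no further. After release, the top of the grip block measured 117.3 and 118.7 mm over the bay floor (118 expected). The shoulder measured 79.7 mm (80 expected).
- **Bystanders:** in the last pictures the other dock and its pack, the spray can, wrench, tin and purple look-alike stand where they started. The arm hid the spray can from the top camera, so I checked it only in the scene picture. The gripper is about 13 cm clear and touching nothing.

**Checks that disagreed:**
- The scene and top cameras differed by about 4 mm across the bay. I aligned the pack relative to the dock within each camera's own picture.
- The wrist camera's fit of the dock was too sparse to use.
- The arm's own position put the pack 1.5 mm above the floor at the bottom. I put that down to calibration, because the cameras and the hard stop both say it is home.
- The top camera's last fit had the pack about 2 mm and 1.3 degrees off centre, within the bay's clearance. The scene camera's fit showed less than 1 mm.

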